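Open the brush washer and set its strainer to drain

TASK

Set the brush washer's strainer to drain. The lid is a bayonet lid: take it by its black grip, turn it anticlockwise (seen from above) until you feel its lugs come up against the stop, without wrenching it, then lift it straight off and lay it flat, grip up, wholly on the sheet of cardboard. Then lift the strainer out of the pot by its handle bar and stand it upright in the white drip tray; set both down rather than dropping them, and leave the other things on the table where they are.

Things in the scene. Friction and masses are not known exactly. Their poses are not given: they have to be found in the camera images.
- lid_grip (a point): Centre of the black grip of the washer's loose steel bayonet lid: an upright blade 64 mm long (x), 14 thick (y: pinch across this), 36 high (18 mm below this point, the lid's top, to 18 above), standing on the axis about which the lid turns; z up. Lid 122 mm across, 0.2 to 0.4 kg; its skirt's edge, on which it rests laid down, is 40 mm below this point. Closed, this point is 22 mm above washer_mouth.
- lid_lugs (a point): Point on the lid's axis, 35 mm below lid_grip, level with three hidden lugs 120 degrees apart inside the skirt. Locked, they sit under the pot's flange and the lid lifts 2 mm at most. Turned anticlockwise from above (friction under 0.4 N m) by 39 to 80 degrees, which nothing outside shows, they meet solid stops, under the slots; at up to 7 degrees back from the stop the lid lifts straight up.
- washer_mouth (a point): Centre of the pot's round mouth, at its rim, 124 mm above the table; z up. The washer is a plain steel pot, body 120 mm across, mouth 94 mm inside and 100 outside, wedged in a square plywood holder (150 mm square, 46 high) fixed to the table; it cannot turn. x, y follow the holder and tell nothing of the slots. Lid: lugs pass the flange after 10 mm of lift, skirt clears the rim after 18 mm.
- strainer_grip (a point): Centre of the strainer's level handle bar: 12 mm thick (x: pinch across this), 80 long (y), 12 high, ending in two thin uprights. The strainer is a perforated aluminium basket, 87 mm across, its rim 29 mm and its flat bottom 92 mm below this point, 0.18 to 0.35 kg, loose in the pot under the lid; there this point is 15 mm below washer_mouth.
- card_top (a point): Centre of the upper face of the square sheet of cardboard, 200 by 200 mm, 3 mm thick, fixed on the table to one side of the washer; x and y along its edges, z up.
- tray: The shallow white plastic drip tray on the other side of the washer: 190 mm (x) by 170 mm (y) outside, 22 mm high, walls and floor 4 mm thick, loose on the table. Origin: centre of its underside; its inner floor is 4 mm above.
- tumbler_mid (a point): Bystander: paint-spattered white tumbler, 76 mm across, 125 mm high, with brushes standing in it (to 250 mm); this point is on its axis, 60 mm above the table.
- bowls_mid (a point): Bystander: stack of white bowls, 132 mm across, 54 mm high; this point is on its axis, 25 mm above the table.
- paint_jar_mid (a point): Bystander: closed paint jar, 66 mm across, 85 mm high; this point is on its axis, 42 mm above the table.
Mind the look-alikes: they are no part of the job. What is shaped like the part that bears lid_grip but orange or purple is not meant.

How it is judged:
By the outcome, as a careful person would: the job done as asked, in the order asked, and still so for the second after the job is handed in, with the robot touching nothing.
It also fails if it takes over 64 s, if anything falls off the work surface, if the arm or the gripper's body presses on something with over 40 N, if the wrist force passes 120 N, or if a joint passes its speed limit or range.

ROBOT

A 7-joint arm with a two-finger parallel gripper is mounted at the origin on the work surface. World frame = base frame: x ahead of the robot, y to its left, z up, the work surface at z = 0. Lengths are in m, angles in degrees, forces in N, time in s.
With the tool pointing down it reaches from about 0.4 to 0.9 m from the base axis. Payload 5.5 kg.
Tool frame: the origin (TCP) lies on the centre line of the jaws, within the pads' length; the fingertips stand 17 mm ahead of it and the grasp point (between the pads) lies 2 mm behind it; z points along the fingers, x is the direction in which the jaws open and shut, and the axes are right-handed (so a half turn about z gives the same grasp; the last joint's range is limited). The gripper opens to 92 mm and grips with 3 to 60 N. Pads are 19 mm wide; open, the fingers measure 130 mm over their backs; the gripper's body (75 mm by 190 mm) begins 47 mm behind the grasp point.
Start: joints at [80.397, 28.699, -24.465, 88.831, 12.651, 65.22, -12.049], TCP at [0.271, -0.591, 0.244] pointing down, gripper open.
Joint ranges: [-164.97, 164.97], [-17.58, 116.51], [-87.97, 89.64], [11.32, 138.91], [-80.73, 260.73], [10.89, 115.49], [-147.41, 147.41]. Speed limits (degrees/s): [147.25, 147.25, 180, 180, 180, 180, 180].

INTERFACE

Orientations are given as a 3x3 rotation matrix whose columns are the frame's x, y, z axes.
In Python, from cell import env gives the robot as it stands. The module is installed in compiled form; this text tells all that it offers.
- The arm moves only by the tool arm_command, never from a script. Its arguments are lists of equal length, an entry for each row: "fingers": the finger opening in mm, from 0 to 91.8; "linear": the shift along the tool's x, y, z in mm, a list of three; "rotation": the turn, a rotation vector about the tool's x, y, z in degrees, a list of three. A call has 1 to 10 rows; each row is the pose to reach, as a shift and turn from the pose commanded when the call began, along the tool's axes at that moment; what a row does not reach only later rows make up. A row lasts 1/10 s, in which the tool goes at most 50 mm and 8.59 degrees, less where a joint would pass 70% of its speed; a pose out of reach is approached as far as the arm can. A call with a gripper value outside its range is refused whole. The fingers move at their own pace and stop on an object; the grip force is fixed at half the most. Time passes only in rows, so rows that repeat a pose let the fingers close. It gives the time, the measured TCP pose, the force and the opening at its end, in the units of the state.
- env.read_state(): the state, without advancing time (a new reading comes with each control period).
- env.capture(name): name is "scene" or "top" or "wrist"; returns a dict with "frame" (400x640x3 uint8, red, green, blue), "K" (3x3 intrinsics, pixels), "pose" (4x4, takes a point from camera to world coordinates). Camera axes: x right, y up, looking along -z (the intrinsics and any distortion apply to the point x, -y, -z); pixel columns grow to the right and rows downward; lengths in m; the calibration is good to about 2 mm. A picture is of the moment at which its call begins. There is no depth.
- env.hand_in(): hands the job in, once; it reports no verdict.
The state is a dict: "clock": time; "joint_pos": joint angles; "dq": joint speeds; "tau": joint torques, N m; "tool_pos": TCP position; "eef_rot": TCP orientation; "contact_force": force on the tool from outside, world axes, zero at the start; "wrist_torque": the same for the moment, N m; "finger_gap": opening from 0.0 (shut) to 1.0 (fully open).
Only numpy, scipy, OpenCV 4.12 (cv2) and the standard library are available. Lean on these libraries where they do the work, as an engineer would, in place of code of your own. Each camera call takes 0.05 s, during which the arm holds its last target. There are 200 camera calls.

## Working session

There is one attempt and no reset: what is moved stays moved. The work goes in short steps, Python scripts to look and compute and a tool call to move; the robot and the scene stay as the last step left them, time stands still between calls to the robot, and variables do not carry over. Pictures are saved under pics/ and viewed, about 8 in all and at most 12, crops included, and the job is handed in when it is done.

Besides the shell and the picture viewer there is one more tool, called after ">>>" as name(argument=value, ...) on one line, values as JSON. arm_command: Moves the arm, as the interface text tells. Its arguments: {"type":"object","properties":{"fingers":{"type":"array","items":{"type":"number"}},"linear":{"type":"array","items":{"type":"array","items":{"type":"number"}}},"rotation":{"type":"array","items":{"type":"array","items":{"type":"number"}}}},"required":["fingers","linear","rotation"]}

```bash
mkdir -p pics; cat > h.py <<'E'
import numpy as np, cv2, sys
from cell import env
def cap(n,f=None):
    c=env.capture(n)
    if f: cv2.imwrite('pics/'+f,c['frame'][:,:,::-1])
    return c
def ray(c,u,v):
    d=np.linalg.inv(c['K'])@np.array([u,v,1.]); d=np.array([d[0],-d[1],-d[2]])
    return c['pose'][:3,3], c['pose'][:3,:3]@d
def onz(c,u,v,z):
    o,d=ray(c,u,v); return o+d*(z-o[2])/d[2]
def proj(c,p):
    q=c['pose'][:3,:3].T@(np.array(p)-c['pose'][:3,3]); q=c['K']@np.array([q[0],-q[1],-q[2]]); return q[:2]/q[2]
E
python3 - <<'E'
from h import *
np.set_printoptions(precision=4,suppress=True)
s=env.read_state(); print(s)
a=cap('scene');b=cap('top')
for c in(a,b): print(c['K'],c['pose'])
cv2.imwrite('pics/a.png',cv2.resize(a['frame'][:,:,::-1],(800,500)))
cv2.imwrite('pics/b.png',cv2.resize(b['frame'][:,:,::-1],(800,500)))
print([k for k in a])
E
```

```text
{'clock': 0.0, 'joint_pos': array([ 80.3961,  28.7542, -24.4529,  88.8893,  12.6523,  65.2212,
       -12.05  ]), 'dq': array([-0.0034, -0.0562, -0.0916,  0.0301,  0.0545,  0.0089,  0.0779]), 'tau': array([ -0.0001, -56.659 ,  -5.8158, -27.9111,  -0.0685,   0.0306,
         0.0002]), 'tool_pos': array([ 0.2711, -0.59  ,  0.2427]), 'eef_rot': array([[ 0.4176, -0.9086, -0.0008],
       [-0.9086, -0.4177,  0.0018],
       [-0.0019, -0.    , -1.    ]]), 'contact_force': array([0.1429, 0.7282, 0.2053]), 'wrist_torque': array([-0.0151,  0.0206, -0.0317]), 'finger_gap': 1.001589126075128}
[[457.8308   0.     319.5102]
 [  0.     457.8308 205.6115]
 [  0.       0.       1.    ]] [[-0.8702 -0.3114  0.3818  0.9711]
 [ 0.4927 -0.5618  0.6646  0.7702]
 [ 0.0075  0.7664  0.6423  0.8546]
 [ 0.      0.      0.      1.    ]]
[[456.5437   0.     314.1807]
 [  0.     456.5437 196.948 ]
 [  0.       0.       1.    ]] [[ 0.0024  0.9832 -0.1825  0.3059]
 [-0.9999 -0.0004 -0.0153 -0.0194]
 [-0.0151  0.1825  0.9831  1.4787]
 [ 0.      0.      0.      1.    ]]
['frame', 'K', 'pose']
```

View pics/a.png

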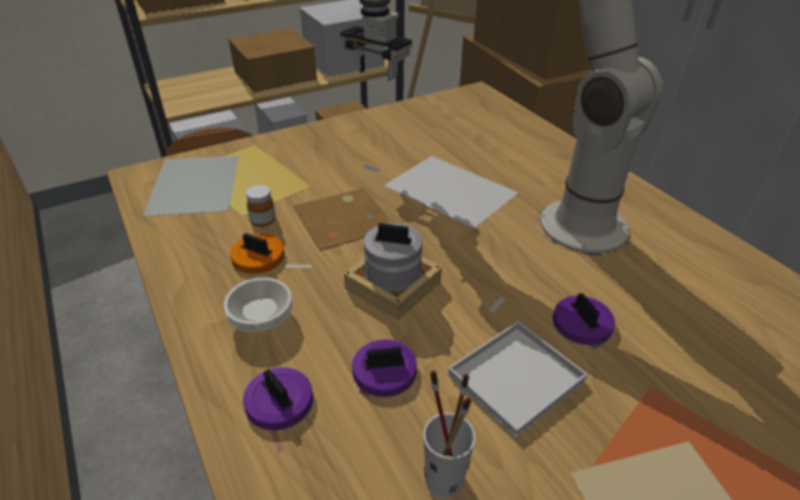

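View pics/b.png

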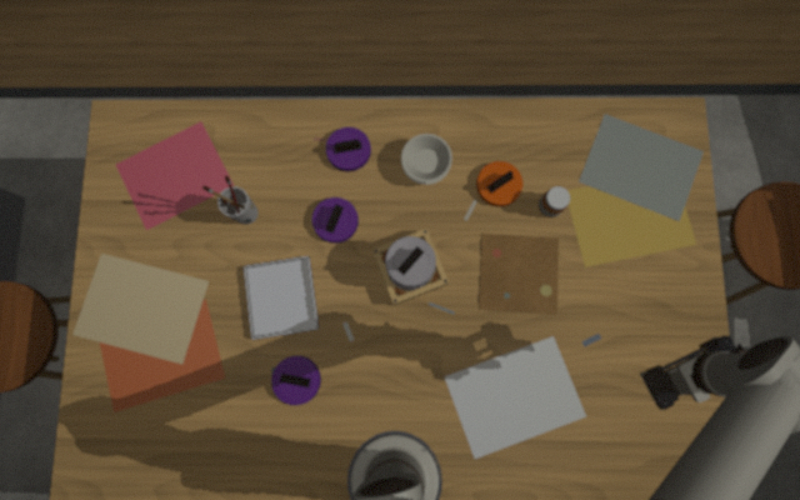

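The first picture (scene) shows the steel lid with its black grip at (393,234) and the second (top) at (411,262), sitting on the pot in its plywood holder. The cardboard is at top (519,273) and the tray at top (281,297).

Things that could be taken for the lid, in top pixels: purple lids at (348,149), (335,220) and (296,380), an orange lid at (500,183), and the steel lid at (411,262). I choose the steel lid on the holder. For the cardboard, I choose the small brown square, not the coloured papers.

```bash
cat > m.py <<'E'
from h import *
np.set_printoptions(precision=4,suppress=True)
a=cap('scene');b=cap('top')
def blob(mask,u,v):
    n,l,st,ce=cv2.connectedComponentsWithStats(mask.astype(np.uint8))
    ys,xs=np.nonzero(mask); i=np.argmin((xs-u)**2+(ys-v)**2); k=l[ys[i],xs[i]]
    m=(l==k).astype(np.uint8); r=cv2.minAreaRect(cv2.findContours(m,0,1)[0][0]); return m,r,ce[k],st[k]
def rect(c,r,z):
    P=np.array([onz(c,*p,z) for p in cv2.boxPoints(r)]); e=[P[1]-P[0],P[2]-P[1]]
    return P.mean(0),[ (round(np.linalg.norm(x)*1000,1),round(np.degrees(np.arctan2(x[1],x[0])),1)) for x in e]
hsv=lambda c:cv2.cvtColor(c['frame'],cv2.COLOR_RGB2HSV)
ha,hb=hsv(a),hsv(b)
for n,c,h,u,v in(('a',a,ha,314,187),('b',b,hb,329,209)):
    m,r,ce,st=blob(h[:,:,2]<45,u,v); print('grip',n,r,ce,st,rect(c,r,.164))
    if n=='a': pa=ce
    else: pb=ce
o1,d1=ray(a,*pa);o2,d2=ray(b,*pb)
t=np.linalg.lstsq(np.c_[d1,-d2],o2-o1,rcond=None)[0]; print('tri',o1+t[0]*d1,o2+t[1]*d2)
print(hb[218,415],hb[237,225],hb[237,200],hb[218,375],hb[240,195:210,:].tolist())
m,r,ce,st=blob((hb[:,:,1]<60)&(hb[:,:,2]>85),225,237);print('tray',r,rect(b,r,.022))
hh=hb.astype(int); card=(cv2.absdiff(cv2.GaussianBlur(b['frame'],(5,5),0).astype(np.int16),np.full_like(b['frame'],0).astype(np.int16)+np.array(b['frame'][218,400],np.int16)).sum(2)<60)
m,r,ce,st=blob(card,415,218);print('card',r,st,rect(b,r,.003))
cr=b['frame'][130:290,180:460,::-1]; cv2.imwrite('pics/c.png',cv2.resize(cr,None,fx=2.8,fy=2.8,interpolation=2))
E
python3 m.py
```

```text
grip a ((314.6230773925781, 187.015380859375), (26.295364379882812, 12.775577545166016), 7.125016689300537) [314.0831 187.1629] [301 180  27  15 313] (array([ 0.5358, -0.0128,  0.164 ]), [(np.float64(51.7), np.float64(-122.1)), (np.float64(66.9), np.float64(139.3))])
grip b ((327.7965087890625, 207.94692993164062), (5.6443257331848145, 22.577302932739258), 41.18592834472656) [327.752 208.144] [319 199  19  19 125] (array([ 0.5174, -0.0388,  0.164 ]), [(np.float64(66.4), np.float64(-40.9)), (np.float64(16.6), np.float64(-131.8))])
tri [ 0.5221 -0.04    0.1397] [ 0.5207 -0.039   0.1394]
[ 17 134  99] [ 75   7 144] [ 60   4 127] [ 18 116 128] [[18, 120, 83], [17, 103, 89], [19, 54, 100], [21, 24, 108], [12, 11, 119], [120, 2, 126], [105, 4, 137], [150, 2, 141], [98, 7, 145], [135, 4, 142], [114, 9, 145], [120, 2, 141], [98, 7, 143], [60, 2, 143], [120, 2, 143]]
tray ((223.82998657226562, 237.80996704101562), (60.10407638549805, 55.437171936035156), 81.8698959350586) (array([0.4445, 0.2924, 0.022 ]), [(np.float64(179.3), np.float64(-81.8)), (np.float64(193.8), np.float64(-170.3))])
card ((305.5, 237.5), (323.0, 611.0), 90.0) [     0     76    612    324 109590] (array([0.4803, 0.0416, 0.003 ]), [(np.float64(2114.6), np.float64(-90.3)), (np.float64(1046.4), np.float64(173.4))])
```

View pics/c.png

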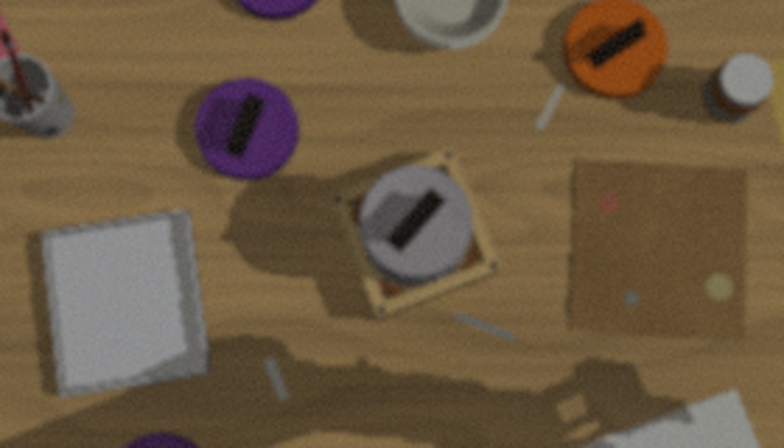

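The crop confirms the choice: the steel lid is on the plywood holder, with its black blade at crop (415,220). The card corners are at crop (574,160), (747,168), (745,338) and (568,330), and the tray centre is near (124,301).

```bash
cat >> h.py <<'E'
from scipy.spatial.transform import Rotation as R
def go(p,yaw):
    s=env.read_state(); M=s['eef_rot']; y=np.radians(yaw); c,n=np.cos(y),np.sin(y)
    T=np.array([[c,n,0],[n,-c,0],[0,0,-1.]])
    print('lin',(M.T@(np.array(p)-s['tool_pos'])*1000).round(1),'rot',np.degrees(R.from_matrix(M.T@T).as_rotvec()).round(1),'t',round(s['clock'],2),'j',s['joint_pos'].round(0),'F',s['contact_force'].round(1),'T',s['wrist_torque'].round(2),'gap',round(s['finger_gap'],3))
E
python3 - <<'E'
from h import *
np.set_printoptions(precision=4,suppress=True)
b=cap('top')
P=np.array([onz(b,180+u/2.8,130+v/2.8,.003) for u,v in((574,160),(747,168),(745,338),(568,330))])
print('card',P,P.mean(0),np.linalg.norm(np.diff(P,axis=0),axis=1))
P=np.array([onz(b,180+u/2.8,130+v/2.8,.022) for u,v in((40,230),(187,210),(208,372),(62,394))])
print('tray',P,P.mean(0),np.linalg.norm(np.diff(P,axis=0),axis=1))
go((.519,-.039,.30),-131)
E
```

```text
card [[ 0.6126 -0.2296  0.003 ]
 [ 0.6028 -0.4317  0.003 ]
 [ 0.4044 -0.4195  0.003 ]
 [ 0.4133 -0.2176  0.003 ]] [ 0.5083 -0.3246  0.003 ] [0.2023 0.1988 0.202 ]
tray [[0.5264 0.3914 0.022 ]
 [0.5498 0.2217 0.022 ]
 [0.3641 0.1924 0.022 ]
 [0.3391 0.357  0.022 ]] [0.4449 0.2907 0.022 ] [0.1713 0.1881 0.1665]
lin [-397.5 -455.3  -56.4] rot [ 0.   0.  65.7] t 0.25 j [ 80.  29. -24.  89.  13.  65. -12.] F [ 0.2 -0.2  1.2] T [-0.06  0.02 -0.  ] gap 1.0
```

>>> arm_command(fingers=[91, 91, 91, 91, 91, 91, 91, 91, 91, 91], linear=[[-30, -35, -56], [-60, -70, -56], [-90, -105, -56], [-120, -140, -56], [-150, -175, -56], [-180, -210, -56], [-210, -245, -56], [-240, -275, -56], [-270, -310, -56], [-300, -345, -56]], rotation=[[0, 0, 6], [0, 0, 12], [0, 0, 18], [0, 0, 24], [0, 0, 30], [0, 0, 36], [0, 0, 42], [0, 0, 48], [0, 0, 54], [0, 0, 60]])

```text
clock: 1.25
tool_pos: [0.46, -0.1723, 0.3]
eef_rot: [[-0.582, -0.813, 0.0], [-0.813, 0.582, -0.001], [0.0, -0.001, -1.0]]
contact_force: [1.2, -0.5, 0.5]
finger_gap: 0.991
```

```bash
python3 -c "
from h import *
go((.519,-.039,.30),-131)"
```

```text
lin [-1.427e+02  2.960e+01 -1.000e-01] rot [-0.  -0.   5.4] t 1.25 j [  46.    9.  -32.  107.    5.   65. -113.] F [ 1.2 -0.5  0.5] T [ 0.06 -0.06 -0.06] gap 0.991
```

>>> arm_command(fingers=[91, 91, 91, 91, 91, 91], linear=[[-40, 8, 0], [-80, 17, 0], [-120, 25, 0], [-143, 30, 0], [-143, 30, 0], [-143, 30, 0]], rotation=[[0, 0, 2], [0, 0, 4], [0, 0, 5.4], [0, 0, 5.4], [0, 0, 5.4], [0, 0, 5.4]])

```text
clock: 1.85
tool_pos: [0.5177, -0.0397, 0.2996]
eef_rot: [[-0.651, -0.759, -0.0], [-0.759, 0.651, -0.0], [0.001, 0.0, -1.0]]
contact_force: [-0.5, 0.7, 0.1]
finger_gap: 0.994
```

```bash
python3 -c "
from h import *
go((.519,-.039,.149),-131)
c=cap('wrist','w1.png'); print(c['K'],c['pose'],proj(c,(.519,-.039,.164)))"
```

```text
lin [ -1.5  -0.5 150.6] rot [ 0.  -0.   0.4] t 1.85 j [  33.   13.  -37.  103.    9.   66. -137.] F [-0.5  0.7  0.1] T [ 0.05  0.04 -0.01] gap 0.994
[[319.04387782   0.         320.97692756]
 [  0.         319.04387782 197.39440795]
 [  0.           0.           1.        ]] [[-0.65145031  0.73541343  0.18649284  0.56661303]
 [-0.75869064 -0.63178892 -0.15884356 -0.08152324]
 [ 0.00100843 -0.24496906  0.96953037  0.44065101]
 [ 0.          0.          0.          1.        ]] [319.26462569 190.77429441]
```

View pics/w1.png

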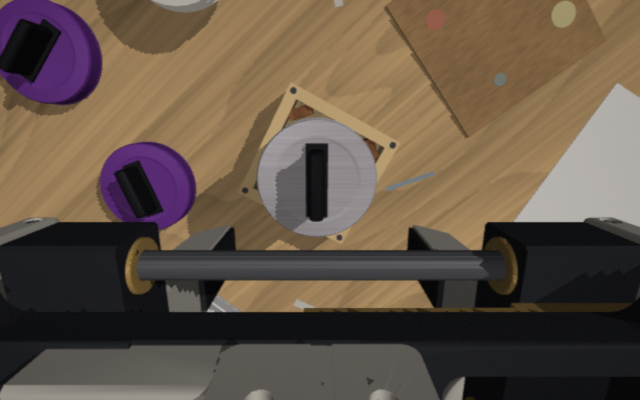

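The wrist view shows the black blade upright at (317,143–220) and the lid disc centred at about (317,178). The jaws are aligned across the blade.

```bash
python3 -c "
from h import *
c=cap('wrist'); print(onz(c,317.5,178,.126),onz(c,317.5,176,.164),onz(c,258,178,.126),onz(c,377,178,.126))
g=cv2.cvtColor(c['frame'],6)[110:245,250:385]; m=(g<60).astype(np.uint8)
for k in sorted(cv2.findContours(m,0,1)[0],key=cv2.contourArea)[-1:]:
  r=cv2.minAreaRect(k); print(r); bp=cv2.boxPoints(r)+[250,110]; print(bp)
f=onz(c,317,143,.164);print('far end top',f,np.hypot(*(f-onz(c,317.5,178,.126))[:2]))
print(onz(c,317,222,.128))"
```

```text
[ 0.52331904 -0.04160165  0.126     ] [ 0.5298651  -0.04773576  0.164     ] [0.56223748 0.00350949 0.126     ] [ 0.48437945 -0.08673732  0.126     ]
((64.5, 72.5), (77.0, 21.0), 90.0)
[[304. 144.]
 [325. 144.]
 [325. 221.]
 [304. 221.]]
far end top [ 0.55182404 -0.06620504  0.164     ] 0.03765450292520724
[ 0.48912398 -0.01129968  0.128     ]
```

```bash
python3 -c "
from h import *
go((.522,-.041,.149),-130.6)"
```

```text
lin [ -3.5  -3.2 150.5] rot [-0.  -0.1 -0.2] t 1.95 j [  33.   13.  -37.  103.    9.   66. -137.] F [-0.1 -0.9 -0.8] T [0.08 0.03 0.02] gap 0.989
```

>>> arm_command(fingers=[91, 91, 91, 91, 91, 91, 91, 91, 91, 91], linear=[[-3.5, -3, 20], [-3.5, -3, 45], [-3.5, -3, 70], [-3.5, -3, 95], [-3.5, -3, 115], [-3.5, -3, 130], [-3.5, -3, 140], [-3.5, -3, 146], [-3.5, -3, 149], [-3.5, -3, 149]], rotation=[[0, 0, 0], [0, 0, 0], [0, 0, 0], [0, 0, 0], [0, 0, 0], [0, 0, 0], [0, 0, 0], [0, 0, 0], [0, 0, 0], [0, 0, 0]])

```text
clock: 2.95
tool_pos: [0.5225, -0.0395, 0.1509]
eef_rot: [[-0.653, -0.758, 0.0], [-0.758, 0.653, -0.0], [-0.0, -0.0, -1.0]]
contact_force: [0.4, 0.2, 0.2]
finger_gap: 0.994
```

>>> arm_command(fingers=[60, 40, 25, 10, 5, 5, 5, 5, 5, 5], linear=[[0, 0, 0], [0, 0, 0], [0, 0, 0], [0, 0, 0], [0, 0, 0], [0, 0, 0], [0, 0, 0], [0, 0, 0], [0, 0, 0], [0, 0, 0]], rotation=[[0, 0, 0], [0, 0, 0], [0, 0, 0], [0, 0, 0], [0, 0, 0], [0, 0, 0], [0, 0, 0], [0, 0, 0], [0, 0, 0], [0, 0, 0]])

```text
clock: 3.95
tool_pos: [0.5224, -0.0392, 0.1507]
eef_rot: [[-0.652, -0.758, 0.0], [-0.758, 0.652, 0.0], [-0.0, -0.0, -1.0]]
contact_force: [1.2, 1.0, -0.3]
finger_gap: 0.172
```

```bash
python3 -c "
from h import *
go((.522,-.041,.149),-130.6)
a=cap('scene');f=a['frame'][130:270,240:400,::-1];cv2.imwrite('pics/s2.png',cv2.resize(f,None,fx=4,fy=4,interpolation=2))"
```

```text
lin [ 1.7 -0.9  1.7] rot [-0.   0.  -0.1] t 3.95 j [  28.   24.  -32.  111.   17.   49. -144.] F [ 1.2  1.  -0.3] T [ 0.25 -0.07 -0.05] gap 0.172
```

View pics/s2.png

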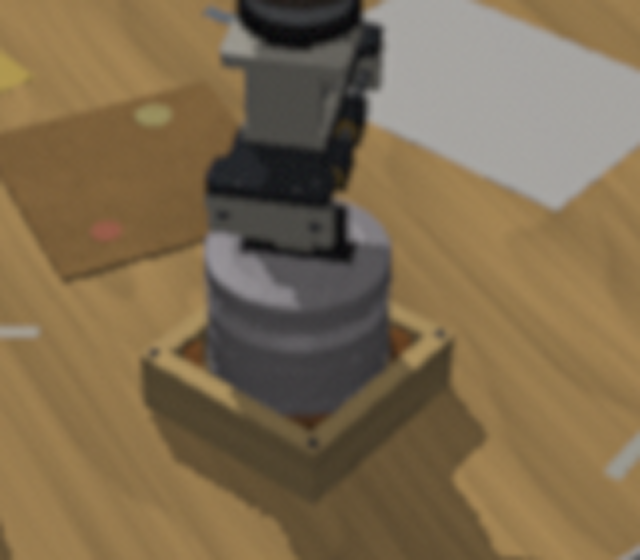

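The close scene crop shows the fingers straddling the grip on the lid at about (295,235). The opening of about 15 mm fits the 14 mm blade. Next I turn the lid anticlockwise, which is negative about tool z.

>>> arm_command(fingers=[5, 5, 5, 5, 5, 5, 5, 5], linear=[[0, 0, 0], [0, 0, 0], [0, 0, 0], [0, 0, 0], [0, 0, 0], [0, 0, 0], [0, 0, 0], [0, 0, 0]], rotation=[[0, 0, -3], [0, 0, -6], [0, 0, -9], [0, 0, -12], [0, 0, -15], [0, 0, -18], [0, 0, -18], [0, 0, -18]])

```text
clock: 4.8
tool_pos: [0.5224, -0.0393, 0.1508]
eef_rot: [[-0.387, -0.922, 0.0], [-0.922, 0.387, -0.0], [-0.0, -0.0, -1.0]]
contact_force: [0.2, 0.8, -0.1]
finger_gap: 0.154
```

```bash
python3 -c "
from h import *
go((.522,-.041,.149),-130.6+36)"
```

```text
lin [ 1.8 -0.3  1.8] rot [ -0.    0.  -18.2] t 4.8 j [  31.   25.  -36.  111.   19.   50. -128.] F [ 0.2  0.8 -0.1] T [0.08 0.01 0.02] gap 0.154
```

>>> arm_command(fingers=[5, 5, 5, 5, 5, 5, 5, 5], linear=[[0, 0, 0], [0, 0, 0], [0, 0, 0], [0, 0, 0], [0, 0, 0], [0, 0, 0], [0, 0, 0], [0, 0, 0]], rotation=[[0, 0, -3], [0, 0, -6], [0, 0, -9], [0, 0, -12], [0, 0, -15], [0, 0, -17], [0, 0, -17], [0, 0, -17]])

```text
clock: 5.6
tool_pos: [0.5224, -0.0392, 0.1507]
eef_rot: [[-0.101, -0.995, 0.0], [-0.995, 0.101, -0.0], [0.0, -0.0, -1.0]]
contact_force: [-0.4, -0.3, -0.0]
finger_gap: 0.149
```

```bash
python3 -c "
from h import *
go((.522,-.041,.149),-130.6+36)
c=cap('wrist','w2.png')"
```

```text
lin [1.8 0.2 1.7] rot [-0.  -0.  -1.2] t 5.6 j [  34.   26.  -40.  111.   21.   50. -113.] F [-0.4 -0.3 -0. ] T [0.04 0.01 0.07] gap 0.149
```

View pics/w2.png

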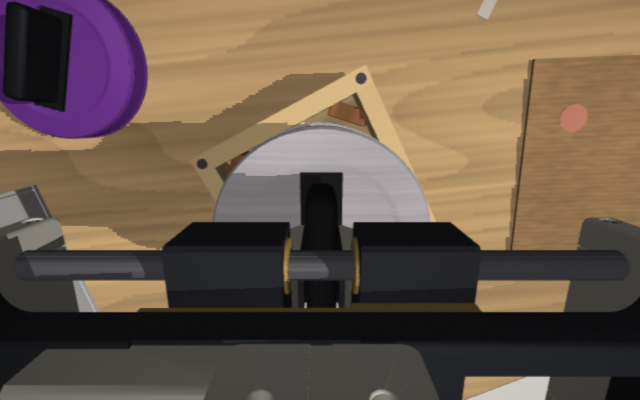

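The wrist view shows the blade still square between the jaws at (320,200), so the lid turns with the gripper. From here I go in small steps and watch the moment.

>>> arm_command(fingers=[5, 5, 5, 5], linear=[[0, 0, 0], [0, 0, 0], [0, 0, 0], [0, 0, 0]], rotation=[[0, 0, -1], [0, 0, -2], [0, 0, -3], [0, 0, -3]])

```text
clock: 6.05
tool_pos: [0.5224, -0.0392, 0.1507]
eef_rot: [[-0.047, -0.999, 0.0], [-0.999, 0.047, 0.0], [-0.0, -0.0, -1.0]]
contact_force: [-0.2, -0.4, -0.0]
finger_gap: 0.147
```

```bash
echo "
def st():
    s=env.read_state(); M=s['eef_rot']; print('yaw',round(np.degrees(np.arctan2(M[1,0],M[0,0])),2),'T',s['wrist_torque'].round(2),'F',s['contact_force'].round(1),'tau7',s['tau'][6].round(2),'z',s['tool_pos'].round(4),'gap',round(s['finger_gap'],3),'t',round(s['clock'],2))
">>h.py; python3 -c "
from h import *
st()"
```

```text
yaw -92.67 T [ 0.07 -0.03  0.03] F [-0.2 -0.4 -0. ] tau7 0.11 z [ 0.5224 -0.0392  0.1507] gap 0.147 t 6.05
```

>>> arm_command(fingers=[5, 5, 5], linear=[[0, 0, 0], [0, 0, 0], [0, 0, 0]], rotation=[[0, 0, -1], [0, 0, -2], [0, 0, -3]])

```text
clock: 6.35
tool_pos: [0.5224, -0.0392, 0.1507]
eef_rot: [[0.006, -1.0, 0.0], [-1.0, -0.006, -0.0], [0.0, -0.0, -1.0]]
contact_force: [0.2, -0.3, 1.3]
finger_gap: 0.152
```

```bash
python3 -c "
from h import *
st()"
```

```text
yaw -89.64 T [ 0.02  0.04 -0.07] F [ 0.2 -0.3  1.3] tau7 -0.14 z [ 0.5224 -0.0392  0.1507] gap 0.152 t 6.35
```

>>> arm_command(fingers=[5, 5, 5], linear=[[0, 0, 0], [0, 0, 0], [0, 0, 0]], rotation=[[0, 0, -1], [0, 0, -2], [0, 0, -3]])

```text
clock: 6.65
tool_pos: [0.5224, -0.0392, 0.1508]
eef_rot: [[0.059, -0.998, 0.0], [-0.998, -0.059, -0.0], [0.0, -0.0, -1.0]]
contact_force: [0.6, -0.5, -0.1]
finger_gap: 0.149
```

```bash
python3 -c "
from h import *
st()"
```

```text
yaw -86.63 T [ 0.05  0.03 -0.13] F [ 0.6 -0.5 -0.1] tau7 -0.14 z [ 0.5224 -0.0392  0.1508] gap 0.149 t 6.65
```

>>> arm_command(fingers=[5, 5, 5], linear=[[0, 0, 0], [0, 0, 0], [0, 0, 0]], rotation=[[0, 0, -1], [0, 0, -2], [0, 0, -3]])

```text
clock: 6.95
tool_pos: [0.5224, -0.0392, 0.1507]
eef_rot: [[0.111, -0.994, 0.0], [-0.994, -0.111, 0.0], [-0.0, -0.0, -1.0]]
contact_force: [-0.6, -0.5, 0.2]
finger_gap: 0.151
```

```bash
python3 -c "
from h import *
st()"
```

```text
yaw -83.63 T [ 0.03 -0.01 -0.06] F [-0.6 -0.5  0.2] tau7 -0.14 z [ 0.5224 -0.0392  0.1507] gap 0.151 t 6.95
```

>>> arm_command(fingers=[5, 5, 5], linear=[[0, 0, 0], [0, 0, 0], [0, 0, 0]], rotation=[[0, 0, -1], [0, 0, -2], [0, 0, -3]])

```text
clock: 7.25
tool_pos: [0.5224, -0.0392, 0.1507]
eef_rot: [[0.163, -0.987, 0.0], [-0.987, -0.163, 0.0], [-0.0, -0.0, -1.0]]
contact_force: [0.5, -1.1, -0.0]
finger_gap: 0.15
```

```bash
python3 -c "
from h import *
st()"
```

```text
yaw -80.63 T [ 0.05 -0.04 -0.05] F [ 0.5 -1.1 -0. ] tau7 -0.14 z [ 0.5224 -0.0392  0.1507] gap 0.15 t 7.25
```

>>> arm_command(fingers=[5, 5, 5], linear=[[0, 0, 0], [0, 0, 0], [0, 0, 0]], rotation=[[0, 0, -1], [0, 0, -2], [0, 0, -3]])

```text
clock: 7.55
tool_pos: [0.5224, -0.0392, 0.1507]
eef_rot: [[0.214, -0.977, 0.0], [-0.977, -0.214, -0.0], [0.0, -0.0, -1.0]]
contact_force: [-0.0, 0.3, 0.6]
finger_gap: 0.154
```

```bash
python3 -c "
from h import *
st()"
```

```text
yaw -77.63 T [ 0.05  0.02 -0.1 ] F [-0.   0.3  0.6] tau7 -0.13 z [ 0.5224 -0.0392  0.1507] gap 0.154 t 7.55
```

>>> arm_command(fingers=[5, 5, 5], linear=[[0, 0, 0], [0, 0, 0], [0, 0, 0]], rotation=[[0, 0, -1], [0, 0, -2], [0, 0, -3]])

```text
clock: 7.85
tool_pos: [0.5224, -0.0392, 0.1507]
eef_rot: [[0.265, -0.964, 0.0], [-0.964, -0.265, 0.0], [0.0, -0.0, -1.0]]
contact_force: [0.2, -0.5, 1.3]
finger_gap: 0.151
```

```bash
python3 -c "
from h import *
st()"
```

```text
yaw -74.63 T [-0.02  0.01 -0.1 ] F [ 0.2 -0.5  1.3] tau7 -0.13 z [ 0.5224 -0.0392  0.1507] gap 0.151 t 7.85
```

>>> arm_command(fingers=[5, 5, 5], linear=[[0, 0, 0], [0, 0, 0], [0, 0, 0]], rotation=[[0, 0, -1], [0, 0, -2], [0, 0, -3]])

```text
clock: 8.15
tool_pos: [0.5224, -0.0392, 0.1507]
eef_rot: [[0.315, -0.949, 0.0], [-0.949, -0.315, 0.0], [0.0, -0.0, -1.0]]
contact_force: [-0.9, 0.7, -0.0]
finger_gap: 0.151
```

```bash
python3 -c "
from h import *
st()"
```

```text
yaw -71.63 T [ 0.01  0.06 -0.1 ] F [-0.9  0.7 -0. ] tau7 -0.13 z [ 0.5224 -0.0392  0.1507] gap 0.151 t 8.15
```

Turned 59° so far, with friction of about 0.1 N m.

>>> arm_command(fingers=[5, 5, 5], linear=[[0, 0, 0], [0, 0, 0], [0, 0, 0]], rotation=[[0, 0, -1], [0, 0, -2], [0, 0, -3]])

```text
clock: 8.45
tool_pos: [0.5224, -0.0392, 0.1507]
eef_rot: [[0.364, -0.931, 0.0], [-0.931, -0.364, 0.0], [-0.0, -0.0, -1.0]]
contact_force: [-0.7, 0.2, 0.6]
finger_gap: 0.15
```

```bash
python3 -c "
from h import *
st()"
```

```text
yaw -68.63 T [ 0.03 -0.01 -0.03] F [-0.7  0.2  0.6] tau7 -0.13 z [ 0.5224 -0.0392  0.1507] gap 0.15 t 8.45
```

>>> arm_command(fingers=[5, 5, 5], linear=[[0, 0, 0], [0, 0, 0], [0, 0, 0]], rotation=[[0, 0, -1], [0, 0, -2], [0, 0, -3]])

```text
clock: 8.75
tool_pos: [0.5226, -0.0392, 0.1508]
eef_rot: [[0.411, -0.911, 0.0], [-0.911, -0.411, 0.001], [-0.0, -0.001, -1.0]]
contact_force: [1.0, 0.9, -0.0]
finger_gap: 0.153
```

```bash
python3 -c "
from h import *
st()"
```

```text
yaw -65.71 T [ 0.01 -0.22 -0.64] F [ 1.   0.9 -0. ] tau7 0.54 z [ 0.5226 -0.0392  0.1508] gap 0.153 t 8.75
```

The moment jumped from −0.1 to −0.64 N m at about 65°, above the 0.4 N m friction limit, so this is the stop. I ease back about 2° and lift a little.

>>> arm_command(fingers=[5, 5, 5, 5, 5, 5], linear=[[0, 0, 0], [0, 0, 0], [0, 0, -2], [0, 0, -4], [0, 0, -5], [0, 0, -5]], rotation=[[0, 0, 1], [0, 0, 2.5], [0, 0, 2.5], [0, 0, 2.5], [0, 0, 2.5], [0, 0, 2.5]])

```text
clock: 9.35
tool_pos: [0.5222, -0.0392, 0.1558]
eef_rot: [[0.371, -0.928, -0.0], [-0.928, -0.371, -0.0], [0.0, 0.0, -1.0]]
contact_force: [1.0, 0.2, -2.0]
finger_gap: 0.15
```

```bash
python3 -c "
from h import *
st()"
```

```text
yaw -68.2 T [ 0.01 -0.01 -0.03] F [ 1.   0.2 -2. ] tau7 0.04 z [ 0.5222 -0.0392  0.1558] gap 0.15 t 9.35
```

>>> arm_command(fingers=[5, 5, 5, 5, 5, 5, 5, 5, 5, 5], linear=[[0, 0, -4], [0, 0, -8], [0, 0, -12], [0, 0, -16], [0, 0, -21], [0, 0, -30], [0, 0, -45], [0, 0, -60], [0, 0, -70], [0, 0, -70]], rotation=[[0, 0, 0], [0, 0, 0], [0, 0, 0], [0, 0, 0], [0, 0, 0], [0, 0, 0], [0, 0, 0], [0, 0, 0], [0, 0, 0], [0, 0, 0]])

```text
clock: 10.35
tool_pos: [0.5238, -0.0392, 0.228]
eef_rot: [[0.371, -0.929, 0.004], [-0.929, -0.371, -0.001], [0.002, -0.003, -1.0]]
contact_force: [0.5, -0.4, -2.3]
finger_gap: 0.155
```

```bash
python3 -c "
from h import *
st(); go((.508,-.325,.215),-68.2)"
```

```text
yaw -68.23 T [ 0.06 -0.01 -0.04] F [ 0.5 -0.4 -2.3] tau7 0.12 z [ 0.5238 -0.0392  0.228 ] gap 0.155 t 10.35
lin [259.5 120.7  13.1] rot [-0.2 -0.1 -0. ] t 10.35 j [ 42.  22. -50. 107.  20.  60. -84.] F [ 0.5 -0.4 -2.3] T [ 0.06 -0.01 -0.04] gap 0.155
```

>>> arm_command(fingers=[5, 5, 5, 5, 5, 5, 5, 5, 5, 5], linear=[[15, 7, 0], [45, 21, 0], [75, 35, 0], [108, 50, 0], [141, 65, 0], [174, 81, 0], [207, 96, 0], [235, 109, 0], [252, 117, 0], [259, 120, 0]], rotation=[[0, 0, 0], [0, 0, 0], [0, 0, 0], [0, 0, 0], [0, 0, 0], [0, 0, 0], [0, 0, 0], [0, 0, 0], [0, 0, 0], [0, 0, 0]])

```text
clock: 11.35
tool_pos: [0.5062, -0.3265, 0.2251]
eef_rot: [[0.368, -0.93, -0.001], [-0.93, -0.368, 0.0], [-0.0, 0.001, -1.0]]
contact_force: [-0.5, -0.1, -3.4]
finger_gap: 0.154
```

>>> arm_command(fingers=[5, 5, 5, 5, 5, 5, 5, 5, 5], linear=[[0, 0, 10], [0, 0, 30], [0, 0, 55], [0, 0, 80], [0, 0, 105], [0, 0, 125], [0, 0, 142], [0, 0, 155], [0, 0, 160]], rotation=[[0, 0, 0], [0, 0, 0], [0, 0, 0], [0, 0, 0], [0, 0, 0], [0, 0, 0], [0, 0, 0], [0, 0, 0], [0, 0, 0]])

```text
clock: 12.25
tool_pos: [0.5068, -0.3228, 0.0643]
eef_rot: [[0.372, -0.928, -0.001], [-0.928, -0.372, 0.002], [-0.002, 0.001, -1.0]]
contact_force: [-0.9, -0.3, -2.0]
finger_gap: 0.155
```

```bash
python3 -c "
from h import *
st(); go((.508,-.325,.0477),-68.2)"
```

```text
yaw -68.13 T [ 0.01  0.02 -0.05] F [-0.9 -0.3 -2. ] tau7 -0.02 z [ 0.5068 -0.3228  0.0643] gap 0.155 t 12.25
lin [ 2.6 -0.3 16.6] rot [0.  0.1 0.1] t 12.25 j [ 57.  40. -37. 103.  32.  48. -63.] F [-0.9 -0.3 -2. ] T [ 0.01  0.02 -0.05] gap 0.155
```

>>> arm_command(fingers=[5, 5, 5, 5, 5, 5, 5], linear=[[0, 0, 4], [0, 0, 8], [0, 0, 11], [0, 0, 13], [0, 0, 14], [0, 0, 15], [0, 0, 15]], rotation=[[0, 0, 0], [0, 0, 0], [0, 0, 0], [0, 0, 0], [0, 0, 0], [0, 0, 0], [0, 0, 0]])

```text
clock: 12.95
tool_pos: [0.5071, -0.3243, 0.0508]
eef_rot: [[0.371, -0.929, 0.0], [-0.929, -0.371, -0.0], [0.0, -0.0, -1.0]]
contact_force: [-0.3, -0.4, -3.2]
finger_gap: 0.149
```

```bash
python3 -c "
from h import *
st()"
```

```text
yaw -68.22 T [-0.02 -0.02 -0.03] F [-0.3 -0.4 -3.2] tau7 -0.01 z [ 0.5071 -0.3243  0.0508] gap 0.149 t 12.95
```

>>> arm_command(fingers=[5, 5, 5, 5, 5], linear=[[0, 0, 1], [0, 0, 2], [0, 0, 2.5], [0, 0, 3], [0, 0, 3]], rotation=[[0, 0, 0], [0, 0, 0], [0, 0, 0], [0, 0, 0], [0, 0, 0]])

```text
clock: 13.45
tool_pos: [0.5071, -0.3242, 0.0478]
eef_rot: [[0.371, -0.929, 0.0], [-0.929, -0.371, -0.0], [0.0, -0.0, -1.0]]
contact_force: [-0.9, -0.2, -2.6]
finger_gap: 0.152
```

```bash
python3 -c "
from h import *
st()"
```

```text
yaw -68.21 T [ 0.04  0.12 -0.08] F [-0.9 -0.2 -2.6] tau7 0.0 z [ 0.5071 -0.3242  0.0478] gap 0.152 t 13.45
```

Still carrying the weight, so I lower in 0.5 mm rows.

>>> arm_command(fingers=[5, 5, 5, 5], linear=[[0, 0, 0.5], [0, 0, 1], [0, 0, 1.2], [0, 0, 1.2]], rotation=[[0, 0, 0], [0, 0, 0], [0, 0, 0], [0, 0, 0]])

```text
clock: 13.85
tool_pos: [0.5071, -0.3243, 0.0478]
eef_rot: [[0.371, -0.929, -0.0], [-0.929, -0.371, -0.001], [0.001, 0.001, -1.0]]
contact_force: [-3.7, 1.7, 9.1]
finger_gap: 0.152
```

```bash
python3 -c "
from h import *
st()"
```

```text
yaw -68.22 T [0.39 0.8  0.03] F [-3.7  1.7  9.1] tau7 0.0 z [ 0.5071 -0.3243  0.0478] gap 0.152 t 13.85
```

Contact. I ease the press and then open.

>>> arm_command(fingers=[5, 30, 60, 91, 91, 91, 91], linear=[[0, 0, -0.9], [0, 0, -0.9], [0, 0, -0.9], [0, 0, -0.9], [0, 0, -0.9], [0, 0, -0.9], [0, 0, -0.9]], rotation=[[0, 0, 0], [0, 0, 0], [0, 0, 0], [0, 0, 0], [0, 0, 0], [0, 0, 0], [0, 0, 0]])

```text
clock: 14.55
tool_pos: [0.5071, -0.3242, 0.0474]
eef_rot: [[0.371, -0.929, 0.0], [-0.929, -0.371, 0.0], [-0.0, -0.0, -1.0]]
contact_force: [-0.4, -0.4, -0.6]
finger_gap: 0.622
```

>>> arm_command(fingers=[91, 91, 91, 91, 91, 91, 91, 91, 91], linear=[[0, 0, -8], [0, 0, -25], [0, 0, -50], [0, 0, -85], [0, 0, -125], [0, 0, -165], [0, 0, -200], [0, 0, -230], [0, 0, -250]], rotation=[[0, 0, 0], [0, 0, 0], [0, 0, 0], [0, 0, 0], [0, 0, 0], [0, 0, 0], [0, 0, 0], [0, 0, 0], [0, 0, 0]])

```text
clock: 15.45
tool_pos: [0.5081, -0.3241, 0.302]
eef_rot: [[0.372, -0.928, 0.004], [-0.928, -0.372, -0.003], [0.004, -0.002, -1.0]]
contact_force: [0.6, -0.1, -0.7]
finger_gap: 0.992
```

```bash
python3 -c "
from h import *
st(); go((.522,-.04,.30),-68.2)
b=cap('top'); cr=b['frame'][130:290,180:460,::-1]; cv2.imwrite('pics/d.png',cv2.resize(cr,None,fx=2.8,fy=2.8,interpolation=2))"
```

```text
yaw -68.17 T [-0.   -0.02 -0.  ] F [ 0.6 -0.1 -0.7] tau7 -0.08 z [ 0.5081 -0.3241  0.302 ] gap 0.992 t 15.45
lin [-258.5 -118.5    1.2] rot [-0.1 -0.2  0. ] t 15.45 j [ 64.  25. -46.  92.  19.  71. -54.] F [ 0.6 -0.1 -0.7] T [-0.   -0.02 -0.  ] gap 0.992
```

View pics/d.png

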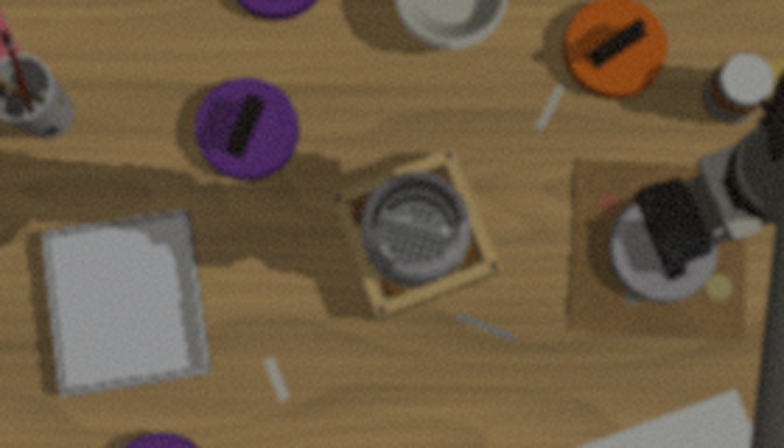

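The picture shows the lid flat and well inside the card at (662,250). The strainer's bar runs across the pot mouth from about (375,222) to (460,238), so the jaw yaw should be about −12°.

>>> arm_command(fingers=[91, 91, 91, 91, 91, 91, 91, 91, 91, 91], linear=[[-20, -9, 0], [-50, -23, 0], [-85, -39, 0], [-120, -55, 0], [-155, -71, 0], [-190, -87, 0], [-220, -101, 0], [-245, -112, 0], [-258, -118, 0], [-258, -118, 0]], rotation=[[0, 0, -5], [0, 0, -11], [0, 0, -17], [0, 0, -23], [0, 0, -29], [0, 0, -35], [0, 0, -41], [0, 0, -47], [0, 0, -53], [0, 0, -56]])

```text
clock: 16.5
tool_pos: [0.5206, -0.0372, 0.2985]
eef_rot: [[0.979, -0.203, 0.001], [-0.203, -0.979, -0.0], [0.001, -0.0, -1.0]]
contact_force: [-0.9, -0.0, 1.0]
finger_gap: 0.99
```

>>> arm_command(fingers=[91, 91, 91], linear=[[0, 0, 0], [0, 0, 0], [0, 0, 0]], rotation=[[0, 0, 0], [0, 0, 0], [0, 0, 0]])

```text
clock: 16.8
tool_pos: [0.5208, -0.0415, 0.2976]
eef_rot: [[0.977, -0.214, 0.0], [-0.214, -0.977, -0.0], [0.0, 0.0, -1.0]]
contact_force: [-0.3, 0.2, -0.3]
finger_gap: 0.993
```

```bash
python3 -c "
from h import *
st()
c=cap('wrist','w3.png'); print(proj(c,(.522,-.04,.109)))
cv2.imwrite('pics/w3c.png',cv2.resize(c['frame'][80:320,170:470,::-1],None,fx=2.5,fy=2.5,interpolation=2))"
```

```text
yaw -12.34 T [-0.02  0.    0.02] F [-0.3  0.2 -0.3] tau7 -0.01 z [ 0.5208 -0.0415  0.2976] gap 0.993 t 16.8
[322.70174189 179.73521306]
```

View pics/w3c.png

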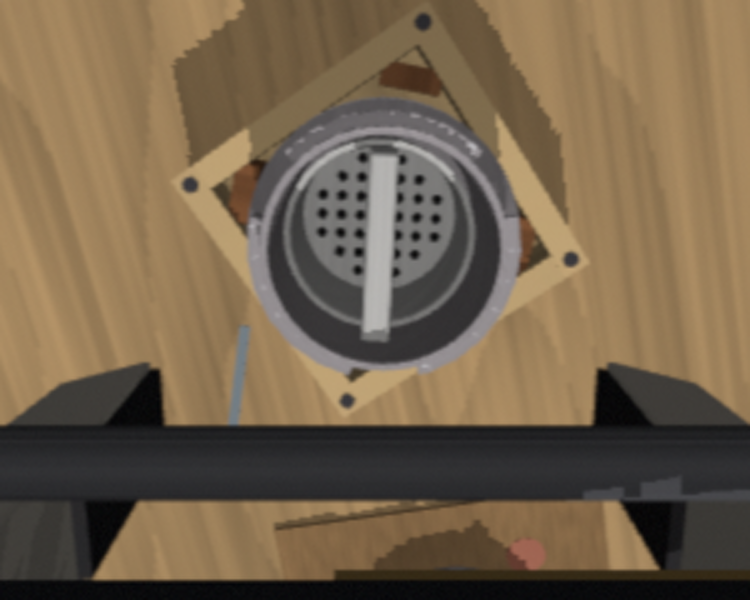

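The wrist crop shows the bar's top face from (384,153) to (375,331), with the strainer's holes below it inside the pot mouth.

```bash
python3 -c "
from h import *
c=cap('wrist')
A=onz(c,170+384/2.5,80+153/2.5,.115);B=onz(c,170+375.5/2.5,80+331/2.5,.115)
d=A-B;print(A,B,(A+B)/2,np.linalg.norm(d),np.degrees(np.arctan2(d[1],d[0])))
m=(A+B)/2; y=np.degrees(np.arctan2(d[1],d[0]))-90
go((m[0],m[1],.112),y)"
```

```text
[ 0.53144694 -0.0006328   0.115     ] [ 0.51215721 -0.07263316  0.115     ] [ 0.52180207 -0.03663298  0.115     ] 0.07453955285943015 75.00200866179763
lin [-1.000e-01 -4.900e+00  1.855e+02] rot [ 0.  -0.   2.7] t 16.9 j [ 54.  22. -65. 103.  21.  69. -29.] F [-0.4  0.1  0.1] T [-0.06 -0.07 -0.01] gap 0.993
```

>>> arm_command(fingers=[36, 36, 36, 36, 36, 36, 36, 36, 36, 36], linear=[[0, -3, 15], [0, -3.5, 40], [0, -3.5, 65], [0, -3.5, 90], [0, -3.5, 110], [0, -3.5, 120], [0, -3.5, 120], [0, -3.5, 120], [0, -3.5, 120], [0, -3.5, 120]], rotation=[[0, 0, 1], [0, 0, 2.7], [0, 0, 2.7], [0, 0, 2.7], [0, 0, 2.7], [0, 0, 2.7], [0, 0, 2.7], [0, 0, 2.7], [0, 0, 2.7], [0, 0, 2.7]])

```text
clock: 17.9
tool_pos: [0.5224, -0.0375, 0.1784]
eef_rot: [[0.966, -0.258, 0.002], [-0.258, -0.966, -0.0], [0.002, -0.0, -1.0]]
contact_force: [-0.6, 0.3, 0.2]
finger_gap: 0.393
```

```bash
python3 -c "
from h import *
st();go((.5216,-.038,.109),-15)"
```

```text
yaw -14.93 T [-0.05 -0.   -0.02] F [-0.6  0.3  0.2] tau7 0.0 z [ 0.5224 -0.0375  0.1784] gap 0.393 t 17.9
lin [-0.7  0.6 69.4] rot [-0.  -0.1  0.1] t 17.9 j [ 46.  29. -57. 110.  30.  57. -39.] F [-0.6  0.3  0.2] T [-0.05 -0.   -0.02] gap 0.393
```

>>> arm_command(fingers=[36, 36, 36, 36, 36, 36, 36, 36, 36, 36], linear=[[0, 0, 10], [0, 0, 22], [0, 0, 34], [0, 0, 45], [0, 0, 54], [0, 0, 60], [0, 0, 65], [0, 0, 68], [0, 0, 69], [0, 0, 69]], rotation=[[0, 0, 0], [0, 0, 0], [0, 0, 0], [0, 0, 0], [0, 0, 0], [0, 0, 0], [0, 0, 0], [0, 0, 0], [0, 0, 0], [0, 0, 0]])

```text
clock: 18.9
tool_pos: [0.5218, -0.0374, 0.1086]
eef_rot: [[0.966, -0.257, 0.0], [-0.257, -0.966, -0.0], [0.0, -0.0, -1.0]]
contact_force: [0.7, 0.3, 0.2]
finger_gap: 0.394
```

>>> arm_command(fingers=[25, 15, 5, 3, 3, 3, 3], linear=[[0, 0, 0], [0, 0, 0], [0, 0, 0], [0, 0, 0], [0, 0, 0], [0, 0, 0], [0, 0, 0]], rotation=[[0, 0, 0], [0, 0, 0], [0, 0, 0], [0, 0, 0], [0, 0, 0], [0, 0, 0], [0, 0, 0]])

```text
clock: 19.6
tool_pos: [0.5219, -0.0375, 0.1085]
eef_rot: [[0.966, -0.257, 0.0], [-0.257, -0.966, -0.0], [0.0, -0.0, -1.0]]
contact_force: [1.5, -0.9, 0.4]
finger_gap: 0.128
```

```bash
python3 -c "
from h import *
st()"
```

```text
yaw -14.92 T [-0.02 -0.22 -0.01] F [ 1.5 -0.9  0.4] tau7 0.0 z [ 0.5219 -0.0375  0.1085] gap 0.128 t 19.6
```

The opening of about 11.8 mm fits the 12 mm bar. Lifting straight up.

>>> arm_command(fingers=[3, 3, 3, 3, 3, 3, 3, 3, 3, 3], linear=[[0, 0, -4], [0, 0, -12], [0, 0, -24], [0, 0, -38], [0, 0, -54], [0, 0, -70], [0, 0, -88], [0, 0, -108], [0, 0, -128], [0, 0, -140]], rotation=[[0, 0, 0], [0, 0, 0], [0, 0, 0], [0, 0, 0], [0, 0, 0], [0, 0, 0], [0, 0, 0], [0, 0, 0], [0, 0, 0], [0, 0, 0]])

```text
clock: 20.6
tool_pos: [0.5224, -0.0372, 0.251]
eef_rot: [[0.966, -0.257, 0.003], [-0.257, -0.966, -0.001], [0.003, -0.0, -1.0]]
contact_force: [0.9, -0.0, -2.4]
finger_gap: 0.127
```

```bash
python3 -c "
from h import *
st();go((.445,.291,.25),-15)"
```

```text
yaw -14.91 T [-0.02 -0.08  0.04] F [ 0.9 -0.  -2.4] tau7 -0.07 z [ 0.5224 -0.0372  0.251 ] gap 0.127 t 20.6
lin [-159.2 -297.3    0.6] rot [-0.  -0.2  0.1] t 20.6 j [ 50.  24. -62. 106.  24.  64. -35.] F [ 0.9 -0.  -2.4] T [-0.02 -0.08  0.04] gap 0.127
```

>>> arm_command(fingers=[3, 3, 3, 3, 3, 3, 3, 3, 3, 3], linear=[[-8, -15, 0], [-24, -45, 0], [-43, -80, 0], [-62, -115, 0], [-82, -153, 0], [-102, -190, 0], [-122, -228, 0], [-140, -261, 0], [-153, -286, 0], [-159, -297, 0]], rotation=[[0, 0, 0], [0, 0, 0], [0, 0, 0], [0, 0, 0], [0, 0, 0], [0, 0, 0], [0, 0, 0], [0, 0, 0], [0, 0, 0], [0, 0, 0]])

```text
clock: 21.6
tool_pos: [0.4413, 0.2947, 0.2483]
eef_rot: [[0.968, -0.252, -0.001], [-0.252, -0.968, 0.002], [-0.002, -0.001, -1.0]]
contact_force: [0.1, -0.5, -2.7]
finger_gap: 0.131
```

>>> arm_command(fingers=[3, 3, 3], linear=[[0, 0, 0], [0, 0, 0], [0, 0, 0]], rotation=[[0, 0, 0], [0, 0, 0], [0, 0, 0]])

```text
clock: 21.9
tool_pos: [0.4446, 0.2891, 0.248]
eef_rot: [[0.966, -0.259, -0.0], [-0.259, -0.966, -0.001], [-0.0, 0.001, -1.0]]
contact_force: [-0.1, -0.9, -2.8]
finger_gap: 0.13
```

```bash
python3 -c "
from h import *
st();go((.445,.291,.0975),-15)
a=cap('scene');cv2.imwrite('pics/s3.png',cv2.resize(a['frame'][150:400,240:560,::-1],None,fx=2.4,fy=2.4,interpolation=2))"
```

```text
yaw -15.0 T [-0.02 -0.12 -0.01] F [-0.1 -0.9 -2.8] tau7 0.0 z [0.4446 0.2891 0.248 ] gap 0.13 t 21.9
lin [-1.000e-01 -2.100e+00  1.505e+02] rot [0.1 0.  0. ] t 21.9 j [ 13.  26. -62. 105.  25.  65. -73.] F [-0.1 -0.9 -2.8] T [-0.02 -0.12 -0.01] gap 0.13
```

View pics/s3.png

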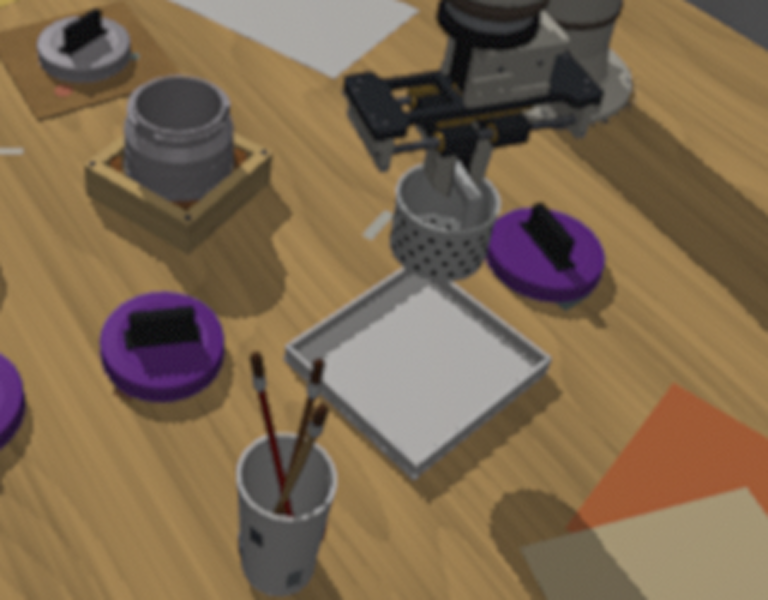

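The picture shows the strainer hanging upright from the bar, empty pot behind, and the lid upright on the card. The tray centre is near crop (418,365), which I check by projection before lowering.

```bash
python3 -c "
from h import *
a=cap('scene')
for p in((.445,.291,.004),(.445,.291,.155)): print((proj(a,p)-[240,150])*2.4)
print(onz(a,240+418/2.4,150+362/2.4,.008))"
```

```text
[412.81194859 359.09488226]
[436.32823237 250.41887398]
[0.44530064 0.29847284 0.008     ]
```

>>> arm_command(fingers=[3, 3, 3, 3, 3, 3, 3, 3, 3, 3], linear=[[0, -1, 10], [0, -2, 28], [0, -2, 48], [0, -2, 68], [0, -2, 88], [0, -2, 106], [0, -2, 121], [0, -2, 132], [0, -2, 138], [0, -2, 138]], rotation=[[0, 0, 0], [0, 0, 0], [0, 0, 0], [0, 0, 0], [0, 0, 0], [0, 0, 0], [0, 0, 0], [0, 0, 0], [0, 0, 0], [0, 0, 0]])

```text
clock: 23.0
tool_pos: [0.4447, 0.2923, 0.1098]
eef_rot: [[0.966, -0.257, -0.001], [-0.257, -0.966, -0.0], [-0.001, 0.001, -1.0]]
contact_force: [-0.1, 0.4, -2.5]
finger_gap: 0.129
```

>>> arm_command(fingers=[3, 3, 3, 3, 3, 3, 3], linear=[[0, 0, 3], [0, 0, 6], [0, 0, 8], [0, 0, 10], [0, 0, 11], [0, 0, 12], [0, 0, 12]], rotation=[[0, 0, 0], [0, 0, 0], [0, 0, 0], [0, 0, 0], [0, 0, 0], [0, 0, 0], [0, 0, 0]])

```text
clock: 23.7
tool_pos: [0.4449, 0.2924, 0.0984]
eef_rot: [[0.966, -0.257, -0.0], [-0.257, -0.966, -0.0], [-0.0, 0.0, -1.0]]
contact_force: [-0.2, -0.6, -3.1]
finger_gap: 0.128
```

```bash
python3 -c "
from h import *
st()"
```

```text
yaw -14.91 T [ 0.01 -0.01 -0.01] F [-0.2 -0.6 -3.1] tau7 -0.01 z [0.4449 0.2924 0.0984] gap 0.128 t 23.7
```

>>> arm_command(fingers=[3, 3, 3, 3, 3], linear=[[0, 0, 0.7], [0, 0, 1.4], [0, 0, 2], [0, 0, 2.4], [0, 0, 2.4]], rotation=[[0, 0, 0], [0, 0, 0], [0, 0, 0], [0, 0, 0], [0, 0, 0]])

```text
clock: 24.2
tool_pos: [0.445, 0.2924, 0.096]
eef_rot: [[0.966, -0.257, -0.0], [-0.257, -0.966, -0.0], [-0.0, 0.0, -1.0]]
contact_force: [-1.1, 0.6, -2.1]
finger_gap: 0.128
```

```bash
python3 -c "
from h import *
st()"
```

```text
yaw -14.91 T [ 0.05 -0.09  0.05] F [-1.1  0.6 -2.1] tau7 -0.01 z [0.445  0.2924 0.096 ] gap 0.128 t 24.2
```

>>> arm_command(fingers=[3, 3, 3, 3], linear=[[0, 0, 0.4], [0, 0, 0.8], [0, 0, 1], [0, 0, 1]], rotation=[[0, 0, 0], [0, 0, 0], [0, 0, 0], [0, 0, 0]])

```text
clock: 24.6
tool_pos: [0.4452, 0.2924, 0.0955]
eef_rot: [[0.966, -0.258, 0.001], [-0.258, -0.966, -0.0], [0.001, 0.0, -1.0]]
contact_force: [-0.4, -1.9, 3.6]
finger_gap: 0.126
```

```bash
python3 -c "
from h import *
st()"
```

```text
yaw -14.92 T [-0.38  0.1  -0.01] F [-0.4 -1.9  3.6] tau7 -0.01 z [0.4452 0.2924 0.0955] gap 0.126 t 24.6
```

Seated. I open partly and go straight up.

>>> arm_command(fingers=[3, 15, 30, 36, 36, 36, 36], linear=[[0, 0, -0.5], [0, 0, -0.5], [0, 0, -0.5], [0, 0, -0.5], [0, 0, -0.5], [0, 0, -0.5], [0, 0, -0.5]], rotation=[[0, 0, 0], [0, 0, 0], [0, 0, 0], [0, 0, 0], [0, 0, 0], [0, 0, 0], [0, 0, 0]])

```text
clock: 25.3
tool_pos: [0.445, 0.2925, 0.0955]
eef_rot: [[0.966, -0.257, 0.0], [-0.257, -0.966, 0.0], [0.0, -0.0, -1.0]]
contact_force: [-0.1, -0.6, 0.6]
finger_gap: 0.396
```

>>> arm_command(fingers=[36, 36, 36, 36, 36, 36, 36, 36, 36, 36], linear=[[0, 0, -5], [0, 0, -15], [0, 0, -30], [0, 0, -55], [0, 0, -85], [0, 0, -115], [0, 0, -145], [0, 0, -170], [0, 0, -190], [0, 0, -190]], rotation=[[0, 0, 0], [0, 0, 0], [0, 0, 0], [0, 0, 0], [0, 0, 0], [0, 0, 0], [0, 0, 0], [0, 0, 0], [0, 0, 0], [0, 0, 0]])

```text
clock: 26.3
tool_pos: [0.446, 0.2941, 0.2896]
eef_rot: [[0.966, -0.257, 0.006], [-0.257, -0.966, 0.003], [0.005, -0.004, -1.0]]
contact_force: [-0.5, -1.2, -0.5]
finger_gap: 0.392
```

```bash
python3 -c "
from h import *
st()
a=cap('scene');cv2.imwrite('pics/s4.png',cv2.resize(a['frame'][:,:,::-1],(800,500)))"
```

```text
yaw -14.89 T [-0.01 -0.13  0.01] F [-0.5 -1.2 -0.5] tau7 0.18 z [0.446  0.2941 0.2896] gap 0.392 t 26.3
```

View pics/s4.png

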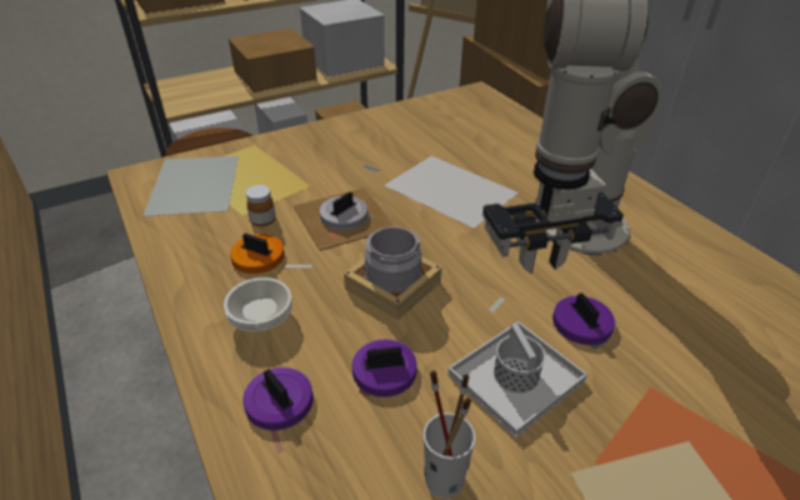

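The final picture shows the strainer upright in the tray at (518,362), the lid flat with its grip up on the card at (344,212), the bystanders where they were, and the gripper clear.

```bash
python3 -c "
from h import *
st(); print(env.hand_in())"
```

```text
yaw -14.91 T [-0.03 -0.05 -0.01] F [ 0.3 -0.2 -0.9] tau7 0.08 z [0.4455 0.2931 0.2877] gap 0.392 t 26.35
the job is handed in; nothing more can be done
None
```

The job is done and handed in at about 26 s of the 64 s allowed.

- **Lid:** I turned it about 65° anticlockwise until the resisting moment jumped from about 0.1 to 0.64 N m. I then eased back 2.5°, lifted it straight off at about 2 N, and set it down near the centre of the cardboard, pressing with about 9 N at most.
- **Strainer:** I lifted it out by its bar and set it down near the middle of the tray, pressing with about 4 N.
- **Last checks:** The final scene picture showed the lid flat with its grip up on the card, the strainer upright in the tray, and the other things apparently where they were. The gripper was clear, with forces around 1 N, which is noise level. The scene view put the tray centre about 7 mm from the top-view figure. That is well within the tray's room, and no check failed.

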